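# Load the analyser tray in reverse order

### The arm

A 7-joint arm with a two-finger parallel gripper is mounted at the origin on the work surface. World frame = base frame: x ahead of the robot, y to its left, z up, the work surface at z = 0. Lengths are in m, angles in rad, forces in N, time in s.
With the tool pointing down it reaches from about 0.35 to 0.9 m from the base axis. Payload 7.2 kg.
Tool frame: the origin (TCP) lies at the very end of the fingers, on their centre line; the grasp point (between the pads) lies 19 mm behind it; z points along the fingers, y is the line along which they close (so a half turn about z gives the same grasp; the last joint's range is limited). The gripper opens to 88 mm and grips with 3 to 60 N. Pads are 20 mm wide; open, the fingers measure 115 mm over their backs; the gripper's body (75 mm by 178 mm) begins 61 mm behind the grasp point.
Start: joints at [-1.195, 0.411, -0.013, 1.596, 0.006, 1.134, -0.082], TCP at [0.268, 0.564, 0.223] pointing down, gripper open.
Joint ranges: [-2.95, 2.95], [-0.29, 1.99], [-1.47, 1.44], [0.14, 2.54], [-1.03, 4.17], [0.13, 1.85], [-2.86, 2.86]. Speed limits (rad/s): [2.39, 2.39, 3.01, 3.01, 3.14, 3.14, 3.14].

### API

Orientations are given as a unit quaternion [x, y, z, w].
In Python, from plant import r, hand, kinematics, viewer, order, status gives the robot as it stands. Calls block until the motion is done:
- r.goto(position, orientation): joint-space move of the TCP to a pose.
- r.move_linear(position, v=0.15, attitude=None): straight line of the TCP; attitude=None keeps the orientation; v is the mean speed in m/s.
- r.move_joints(angles): joint-space move.
- hand.gripper_to(opening, newtons=None): opening from 0.0 (shut) to 1.0 (fully open); newtons is the grip in N (None keeps the last); returns when the fingers have stopped.
- r.sleep(seconds).
- kinematics.solve_ik(position, orientation): joint angles nearest the present ones, or None.
- viewer.snapshot(name): name is "scene" or "top" or "wrist"; returns the picture (420x560x3 uint8, red, green, blue); there is no depth.
- viewer.camera_params(name): a dict with "mtx" (3x3 intrinsics, pixels), "rvec" (rotation vector, rad) and "tvec" (3), from world to camera coordinates, as OpenCV has them; the wrist camera has in their place "tool_from_camera" (4x4, takes a point from camera to tool coordinates, whose origin is the TCP and whose axes are the flange's). Camera axes: x right, y down, z forward; pixel columns grow to the right and rows downward; lengths in m; the calibration is good to about 2 mm. A picture is of the moment at which its call begins: read the wrist's pose just before it. camera_params takes no time and is no camera call.
A pose or a line that the arm cannot do raises r.Unreachable and nothing moves.
- order.finish_job(): hands the job in; it is judged then, once.
Readings, each from a call of its own:
- status.get_time_s(): time.
- status.get_q(): joint angles.
- status.get_joint_velocities(): joint speeds.
- status.get_joint_torque(): joint torques, N m.
- status.get_tool_pos(): TCP position.
- status.get_orientation(): TCP orientation.
- status.get_ft_force(): force on the tool from outside, world axes, zero at the start.
- status.get_moment(): the same for the moment, N m.
- status.get_width(): opening from 0.0 (shut) to 1.0 (fully open).
- status.get_finger_force(): force on a finger pad.
Only numpy, scipy, OpenCV 4.12 (cv2) and the standard library are available. Lean on these libraries where they do the work, as an engineer would, in place of code of your own. Each camera call takes 0.05 s, during which the arm holds its last target. There are 200 camera calls.

### The job

Move the four reagent bottles from the grey storage rack to the blue analyser tray so that they stand in the reverse order: the bottle nearest the rack's black end block goes into the tray pocket farthest from the tray's black end block, the next one into the next pocket, and so on. Keep every bottle upright, set each one down gently without dropping it, and leave all four standing flat in their pockets.

Things in the scene. Friction and masses are not known exactly. Their poses are not given: they have to be found in the camera images.
- rack: Grey rack, fixed: a row of four open pockets along its y, 26 mm wide tag ledge on its -x side. 64 x 244 mm plus ledge and end block. Origin: row centre, on the table; z up. Pocket centres x 0, y -90, -30, +30, +90 mm; pockets 56 x 56 mm inside, walls 4 mm thick, wall tops 24 mm, floor 4 mm above table. Black end block 64 x 30 mm, 24 mm high, at the +y end only (y +137 mm).
- tray: Blue analyser tray, fixed, empty: a row of four open pockets along its y, no ledge. 64 x 244 mm plus end block. Origin: row centre, on the table; z up. Pocket centres x 0, y -90, -30, +30, +90 mm; 56 x 56 mm inside, walls 4 mm, wall tops 24 mm, floor 4 mm above table. Black end block 64 x 30 mm, 24 mm high, at the +y end only (y +137 mm). It may point any way, whatever the rack does.
- bottle_red: Amber round reagent bottle with a red ribbed screw cap, loose, 60 to 130 g: straight-sided, 34 mm diameter over its body and cap, 74 mm high in all (cap from 48 to 74 mm). Flat foot; origin at the centre of the foot, z up through the cap. At the start it stands upright in a pocket of the grey rack, behind the red tag; which pocket varies.
- bottle_yellow: Amber round reagent bottle with a yellow ribbed screw cap, loose, 60 to 130 g: straight-sided, 34 mm diameter over its body and cap, 74 mm high in all (cap from 48 to 74 mm). Flat foot; origin at the centre of the foot, z up through the cap. At the start it stands upright in a pocket of the grey rack, behind the yellow tag; which pocket varies.
- bottle_green: Amber round reagent bottle with a green ribbed screw cap, loose, 60 to 130 g: straight-sided, 34 mm diameter over its body and cap, 74 mm high in all (cap from 48 to 74 mm). Flat foot; origin at the centre of the foot, z up through the cap. At the start it stands upright in a pocket of the grey rack, behind the green tag; which pocket varies.
- bottle_white: Amber round reagent bottle with a white ribbed screw cap, loose, 60 to 130 g: straight-sided, 34 mm diameter over its body and cap, 74 mm high in all (cap from 48 to 74 mm). Flat foot; origin at the centre of the foot, z up through the cap. At the start it stands upright in a pocket of the grey rack, behind the white tag; which pocket varies.
- tag_red: Red colour tag, a flat plate 20 x 40 x 4 mm fixed on the rack's ledge, beside the pocket in which the red-capped bottle stands at the start (pocket centre 46 mm from the tag's origin along the tag's +x). Origin: centre of its underside, 4 mm above the table. It stays there and keeps the record of the original order.
- tag_yellow: Yellow colour tag, a flat plate 20 x 40 x 4 mm fixed on the rack's ledge, beside the pocket in which the yellow-capped bottle stands at the start (pocket centre 46 mm from the tag's origin along the tag's +x). Origin: centre of its underside, 4 mm above the table. It stays there and keeps the record of the original order.
- tag_green: Green colour tag, a flat plate 20 x 40 x 4 mm fixed on the rack's ledge, beside the pocket in which the green-capped bottle stands at the start (pocket centre 46 mm from the tag's origin along the tag's +x). Origin: centre of its underside, 4 mm above the table. It stays there and keeps the record of the original order.
- tag_white: White colour tag, a flat plate 20 x 40 x 4 mm fixed on the rack's ledge, beside the pocket in which the white-capped bottle stands at the start (pocket centre 46 mm from the tag's origin along the tag's +x). Origin: centre of its underside, 4 mm above the table. It stays there and keeps the record of the original order.
There are look-alikes about, which are no part of the job. What is shaped like the bottle_red but purple is not meant. Of the things shaped like the tag_green, the green one is meant.

How it is judged:
By the outcome, as a careful person would: the job done as asked, in the order asked, and still so for the second after the job is handed in, with the robot touching nothing.
It also fails if it takes over 112 s, if anything falls off the work surface, if the arm or the gripper's body presses on something with over 40 N, if the wrist force passes 120 N, or if a joint passes its speed limit or range.

## Working session

There is one attempt and no reset: what is moved stays moved. The work goes in short steps, each a Python script; the robot and the scene stay as the last script left them, time stands still between calls to the robot, and variables do not carry over. Pictures are saved under pics/ and viewed, at most 14 in all, crops included, and the job is handed in when it is done.

```bash
mkdir -p pics; ls
python3 - <<'E'
from plant import r, hand, kinematics, viewer, order, status
import cv2
for n in ("scene","top"):
    p=viewer.snapshot(n); cv2.imwrite(f"pics/{n}0.png",cv2.resize(p[:,:,::-1],(800,600),interpolation=cv2.INTER_CUBIC))
    print(n,viewer.camera_params(n))
print(viewer.camera_params("wrist"),status.get_orientation(),status.get_time_s())
E
```

```text
pics
scene {'mtx': array([[403.08525215,   0.        , 280.72471184],
       [  0.        , 403.08525215, 209.07507498],
       [  0.        ,   0.        ,   1.        ]]), 'rvec': array([ 1.97610844,  1.76512476, -0.55625684]), 'tvec': array([-0.05445278, -0.38383806,  1.15811386])}
top {'mtx': array([[521.46644334,   0.        , 283.19987102],
       [  0.        , 521.46644334, 207.42219484],
       [  0.        ,   0.        ,   1.        ]]), 'rvec': array([ 2.19057325, -2.12969654,  0.10582375]), 'tvec': array([-0.01131447,  0.4903487 ,  0.99360495])}
{'mtx': array([[318.6988963 ,   0.        , 277.47454391],
       [  0.        , 318.6988963 , 208.49210371],
       [  0.        ,   0.        ,   1.        ]]), 'tool_from_camera': array([[ 1.02481918e-04, -9.64709976e-01, -2.63314741e-01,
         7.26734380e-02],
       [ 9.99999951e-01,  2.06968392e-05,  3.13371995e-04,
         3.19454853e-04],
       [-2.96863307e-04, -2.63314760e-01,  9.64709930e-01,
        -1.61859337e-01],
       [ 0.00000000e+00,  0.00000000e+00,  0.00000000e+00,
         1.00000000e+00]])} [ 2.20087074e-01  9.75479979e-01 -6.91435664e-04 -1.09878837e-04] 0.1
```

View pics/scene0.png

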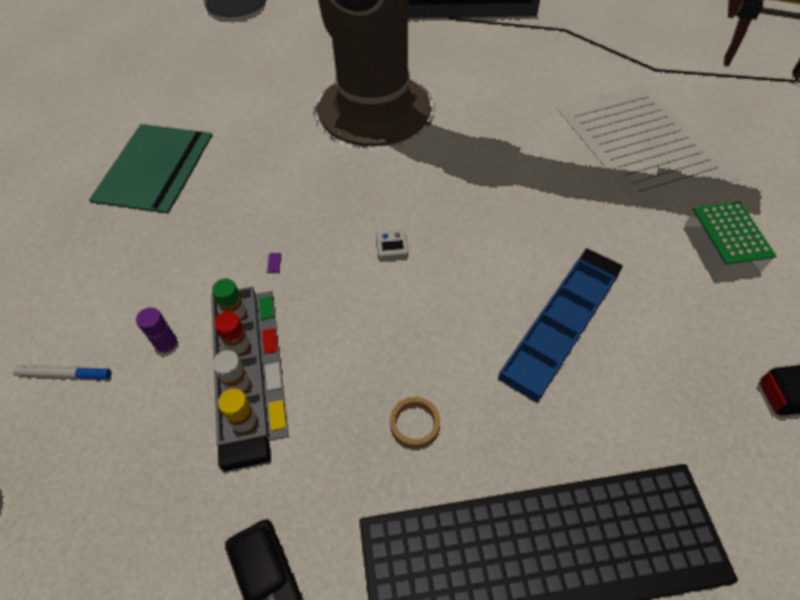

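View pics/top0.png

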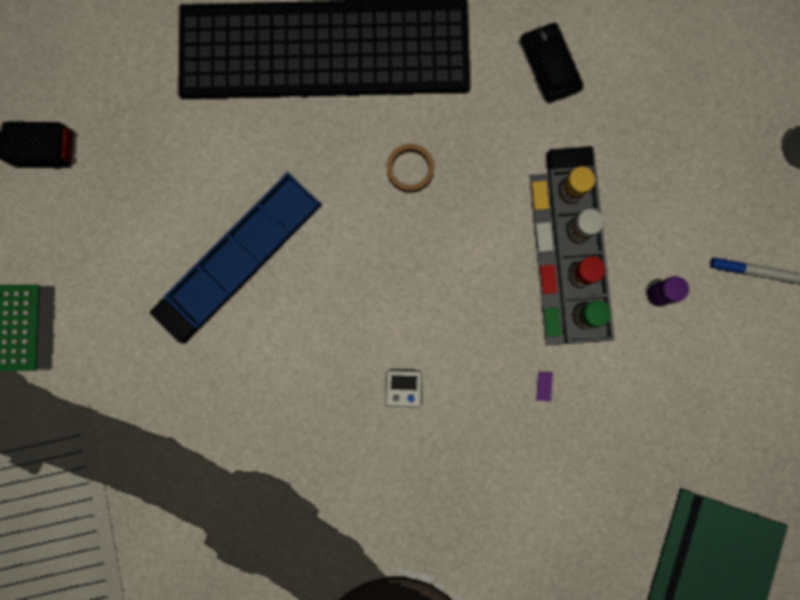

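The top view (800×600) shows the rack at about (575,245) with its black end block at (570,157). From that end the caps are yellow (581,180), white (588,222), red (591,270), green (597,314), and the tags at x≈545 are in the same order. The tray's black end is at (175,322) and its far end at (305,190). The look-alikes are the purple bottle (667,290) and the purple tag (544,386). Neither is wanted, because the job needs the red, yellow, green and white caps in the rack.

Run:
```python
import cv2,numpy as np
from plant import viewer
def m(n,rk,tr):
    p=viewer.snapshot(n)[:,:,::-1]; c=np.zeros((600,800,3),np.uint8)
    x=0
    for (u,v,w,h) in (rk,tr):
        q=cv2.resize(p[v:v+h,u:u+w],None,fx=4,fy=4,interpolation=cv2.INTER_CUBIC)
        q=cv2.convertScaleAbs(q,alpha=1.7)
        c[:q.shape[0],x:x+q.shape[1]]=q; x+=q.shape[1]
    cv2.imwrite(f"pics/{n}1.png",c)
m("top",(365,98,72,150),(100,115,128,130))
m("scene",(145,190,60,150),(345,170,98,118))
```

```text
(no output)
```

View pics/top1.png

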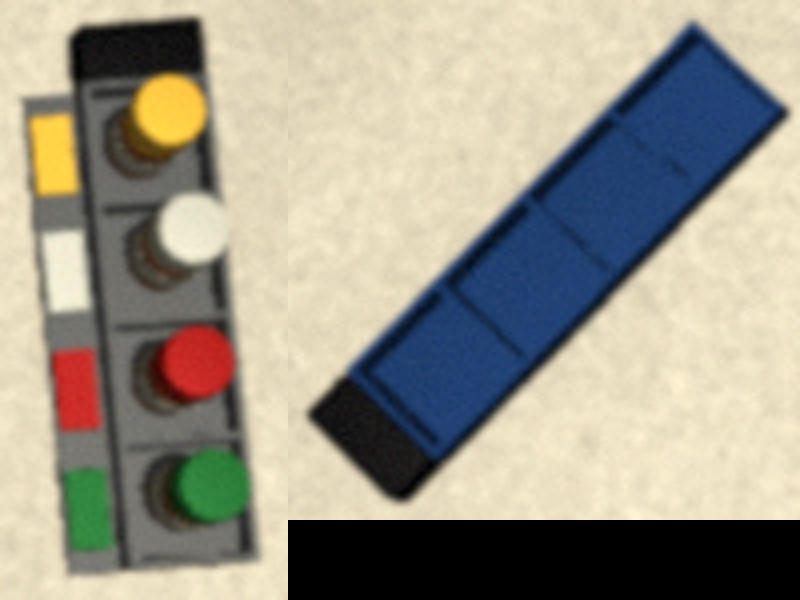

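View pics/scene1.png

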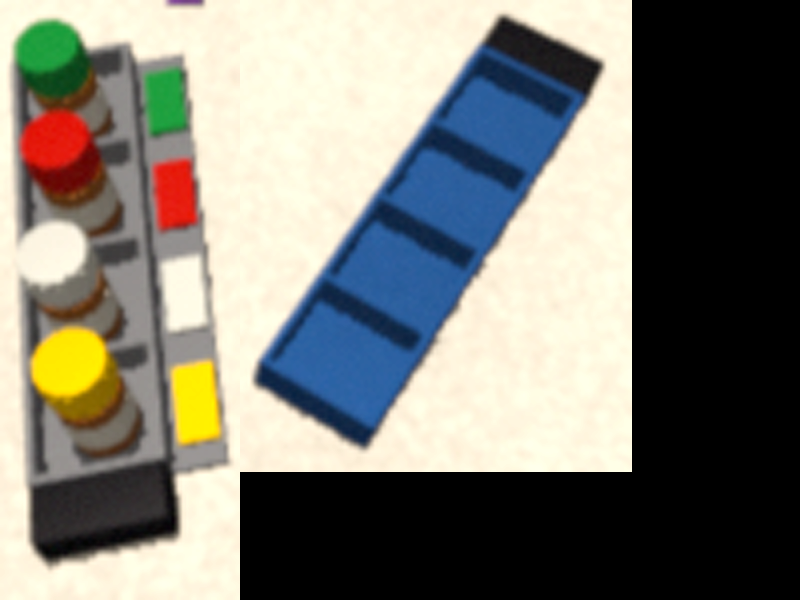

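The enlarged crops confirm the order from the black block: yellow, white, red, green, with tags to match. I'll fit the rack and tray poses and triangulate the caps from these pixels.

```bash
cat > meas.py <<'E'
import cv2,numpy as np
from plant import viewer
from scipy.optimize import least_squares
C={n:viewer.camera_params(n) for n in("top","scene")}
def proj(n,P): return cv2.projectPoints(np.asarray(P,float).reshape(-1,3),C[n]["rvec"],C[n]["tvec"],C[n]["mtx"],None)[0].reshape(-1,2)
def tri(a,b):
    M=[C[n]["mtx"]@np.c_[cv2.Rodrigues(C[n]["rvec"])[0],C[n]["tvec"]] for n in("top","scene")]
    X=cv2.triangulatePoints(M[0],M[1],np.array(a,float).reshape(2,1),np.array(b,float).reshape(2,1)).ravel(); return X[:3]/X[3]
tr_t=lambda x,y:(100+(x-288)/4-.4,115+y/4-.4); tr_s=lambda x,y:(345+(x-240)/4-.4,170+y/4-.4)
rk_t=lambda x,y:(365+x/4-.4,98+y/4-.4); rk_s=lambda x,y:(145+x/4-.4,190+y/4-.4)
def fit(obs,x0):
    def f(p):
        c,s=np.cos(p[3]),np.sin(p[3]); R=np.array([[c,-s,0],[s,c,0],[0,0,1]])
        return np.concatenate([proj(n,R@np.array(l)+p[:3])[0]-np.array(uv) for n,l,uv in obs])
    o=least_squares(f,x0,loss="soft_l1"); return o.x,o.fun.reshape(-1,2).round(1)
E
python3 - <<'E'
from meas import *
caps=dict(yellow=((170,110),(70,360)),white=((194,229),(54,252)),red=((198,362),(58,142)),green=((213,485),(49,50)))
for k,(a,b) in caps.items(): print(k,tri(rk_t(*a),rk_s(*b)).round(4))
tags=dict(yellow=((55,155),(196,402)),white=((66,271),(184,292)),red=((77,390),(176,193)),green=((89,510),(166,102)))
for k,(a,b) in tags.items(): print("tag",k,tri(rk_t(*a),rk_s(*b)).round(4))
far=tri(tr_t(741,67),tr_s(314,398)); jn=tri(tr_t(395,415),tr_s(532,69)); bl=tri(tr_t(357,456),tr_s(552,40)); print("tray far,junction,block ctr",far.round(4),jn.round(4),bl.round(4))
o=[]
for l,t,s in [((-.032,-.122),(694,22),(260,365)),((.032,-.122),(788,112),(368,430)),((-.032,.122),(350,373),(480,45)),((.032,.122),(440,457),(585,93)),((-.032,.152),(310,413),(502,15)),((.032,.152),(403,500),(602,65))]:
    o+=[("top",(*l,.024),tr_t(*t)),("scene",(*l,.024),tr_s(*s))]
d=bl-far
for sg in (1,-1): # handedness of the corner labels
    p,res=fit([(n,(sg*l[0],l[1],l[2]),u) for n,l,u in o],[*(far+jn)[:2]/2,0,np.arctan2(-d[0],d[1])]); print("tray",sg,p.round(4),np.abs(res).max(),res.tolist())
o=[]
for (k,(a,b)),y in zip(tags.items(),(.09,.03,-.03,-.09)): o+=[("top",(-.046,y,.008),rk_t(*a)),("scene",(-.046,y,.008),rk_s(*b))]
o+=[("top",(.032,-.122,.024),rk_t(258,560)),("scene",(.032,-.122,.024),rk_s(15,62)),("scene",(-.032,-.122,.024),rk_s(130,45)),("scene",(-.032,.122,.024),rk_s(165,462)),("top",(-.032,.122,.024),rk_t(78,80))]
p,res=fit(o,[.6,-.25,0,0.1]); print("rack",p.round(4),res.tolist())
E
```

```text
yellow [ 0.6474 -0.2275  0.0782]
white [ 0.5909 -0.2389  0.077 ]
red [ 0.5283 -0.2414  0.0746]
green [ 0.471  -0.2491  0.0732]
tag yellow [ 0.6423 -0.1854  0.0074]
tag white [ 0.5827 -0.1915  0.0089]
tag red [ 0.5229 -0.1975  0.0071]
tag green [ 0.4632 -0.2043  0.0054]
tray far,junction,block ctr [0.6409 0.1479 0.0184] [0.4607 0.3099 0.0247] [0.4403 0.3282 0.0222]
tray 1 [ 0.5467  0.2316 -0.0098  0.8352] 25.3 [[22.5, 24.4], [-0.2, -1.1], [-23.6, -19.6], [1.3, -0.2], [22.0, 24.3], [-0.6, 0.6], [-23.0, -19.0], [-0.6, 1.8], [21.2, 25.3], [-0.3, -0.2], [-24.6, -18.9], [0.8, 0.0]]
tray -1 [ 0.5536  0.2331 -0.0204  0.8379] 29.0 [[0.1, 0.9], [29.0, 21.5], [-1.0, -0.4], [-26.3, -11.8], [0.8, -0.7], [25.8, 18.9], [0.7, 0.2], [-26.6, -6.2], [0.1, 0.0], [25.8, 17.6], [-0.8, 0.3], [-25.1, -7.6]]
rack [ 5.5780e-01 -2.4020e-01 -1.3000e-03 -1.4701e+00] [[0.0, -0.1], [0.2, 0.4], [0.0, 0.0], [0.5, 0.6], [0.0, -0.2], [0.1, 0.3], [-0.2, -0.3], [0.3, -0.2], [0.6, 0.1], [-0.5, 0.2], [0.3, -0.7], [0.3, -0.8], [1.2, 0.5]]
```

```bash
cat > rob.py <<'E'
import numpy as np,cv2
from plant import r, hand, kinematics, viewer, order, status
from scipy.spatial.transform import Rotation as Ro
def down(yaw): # tool z down, tool y at azimuth yaw
    y=np.array([np.cos(yaw),np.sin(yaw),0]); z=np.array([0,0,-1.])
    return Ro.from_matrix(np.c_[np.cross(y,z),y,z]).as_quat()
def loc(p,l): c,s=np.cos(p[3]),np.sin(p[3]); return np.array([p[0]+c*l[0]-s*l[1],p[1]+s*l[0]+c*l[1],p[2]+l[2]])
RACK=np.array([.5578,-.2402,-.0013,-1.4701])
def wrist():
    w=viewer.camera_params("wrist"); T=np.eye(4); T[:3,3]=status.get_tool_pos(); T[:3,:3]=Ro.from_quat(status.get_orientation()).as_matrix()
    im=viewer.snapshot("wrist"); Tc=T@w["tool_from_camera"]; Ti=np.linalg.inv(Tc)
    def pj(P): return cv2.projectPoints(np.asarray(P,float).reshape(-1,3),cv2.Rodrigues(Ti[:3,:3])[0],Ti[:3,3],w["mtx"],None)[0].reshape(-1,2)
    return im,pj,Tc,w["mtx"]
def onplane(u,v,z,Tc,K):
    d=Tc[:3,:3]@np.linalg.inv(K)@np.array([u,v,1.]); return Tc[:3,3]+d*(z-Tc[2,3])/d[2]
E
python3 - <<'E'
from meas import *; from rob import *
o=[]
for l,t,s in [((-.032,-.122),(788,112),(260,365)),((.032,-.122),(694,22),(368,430)),((-.032,.122),(440,457),(480,45)),((.032,.122),(350,373),(585,93)),((-.032,.152),(403,500),(502,15)),((.032,.152),(310,413),(602,65))]:
    o+=[("top",(*l,.024),tr_t(*t)),("scene",(*l,.024),tr_s(*s))]
p,res=fit(o,[.55,.23,0,.837]); print(p.round(4),res.tolist())
open("rob.py","a").write(f"TRAY=np.array({p.round(4).tolist()})\n")
for nm,P in(("rack",RACK),("tray",p)):
  for flip in(0,np.pi):
    for y in(-.09,.09):
      for z in(.04,.17):
        q=kinematics.solve_ik(loc(P,(0,y,z)),down(P[3]+flip)); print(nm,flip,y,z,None if q is None else np.round(q,2).tolist())
try:
    r.goto(np.array([*loc(p,(0,0,0))[:2],.2]),down(p[3]))
except r.Unreachable as e: print("unreach",e)
im,pj,Tc,K=wrist()
im=np.ascontiguousarray(im[:,:,::-1])
for y in(-.09,-.03,.03,.09): cv2.drawMarker(im,tuple(int(a) for a in pj(loc(p,(0,y,.004)))[0].round()),(0,255,255),0,8,1)
for x in(-.032,.032):
  for y in(-.122,.122): cv2.drawMarker(im,tuple(int(a) for a in pj(loc(p,(x,y,.024)))[0].round()),(0,0,255),1,8,1)
cv2.imwrite("pics/w1.png",cv2.resize(im,(800,600),interpolation=cv2.INTER_CUBIC)); print(status.get_time_s())
E
```

```text
[ 0.5512  0.2286 -0.0031  0.836 ] [[0.2, -1.1], [-0.8, -0.5], [0.9, -0.1], [1.0, 0.6], [0.2, 0.9], [-0.7, 0.5], [0.0, -0.5], [-0.4, 1.7], [-1.4, 1.2], [-0.3, -0.5], [-0.8, 0.4], [1.0, -0.1]]
rack 0 -0.09 0.04 [-0.29, 0.7, 0.96, 2.03, -0.8, 0.84, -0.32]
rack 0 -0.09 0.17 [-0.34, 0.44, 0.98, 1.93, -0.43, 1.0, -0.63]
rack 0 0.09 0.04 [-0.2, 0.83, 0.76, 1.62, -0.67, 0.97, -0.68]
rack 0 0.09 0.17 [-0.26, 0.7, 0.88, 1.53, -0.57, 1.18, -0.75]
rack 3.141592653589793 -0.09 0.04 [-0.0, 0.54, 0.53, 2.02, -0.42, 0.69, 2.46]
rack 3.141592653589793 -0.09 0.17 [-0.31, 0.42, 0.93, 1.93, -0.4, 0.99, 2.48]
rack 3.141592653589793 0.09 0.04 [0.03, 0.72, 0.37, 1.6, -0.32, 0.87, 2.19]
rack 3.141592653589793 0.09 0.17 [-0.1, 0.62, 0.58, 1.52, -0.36, 1.12, 2.23]
tray 0 -0.09 0.04 [-0.49, 0.64, 0.21, 1.73, -0.18, 0.79, 0.64]
tray 0 -0.09 0.17 [-0.51, 0.49, 0.24, 1.63, -0.13, 1.04, 0.61]
tray 0 0.09 0.04 [-0.71, 0.54, 0.12, 1.92, -0.09, 0.69, 0.3]
tray 0 0.09 0.17 [-0.74, 0.36, 0.15, 1.82, -0.07, 0.96, 0.27]
tray 3.141592653589793 -0.09 0.04 [-0.98, 0.9, 1.03, 1.76, -0.9, 1.03, -1.91]
tray 3.141592653589793 -0.09 0.17 [-1.07, 0.82, 1.25, 1.67, -0.82, 1.27, -1.96]
tray 3.141592653589793 0.09 0.04 [-1.32, 0.8, 1.03, 1.96, -0.88, 0.92, -2.14]
tray 3.141592653589793 0.09 0.17 [-1.45, 0.68, 1.26, 1.86, -0.71, 1.15, -2.24]
1.8667
```

View pics/w1.png

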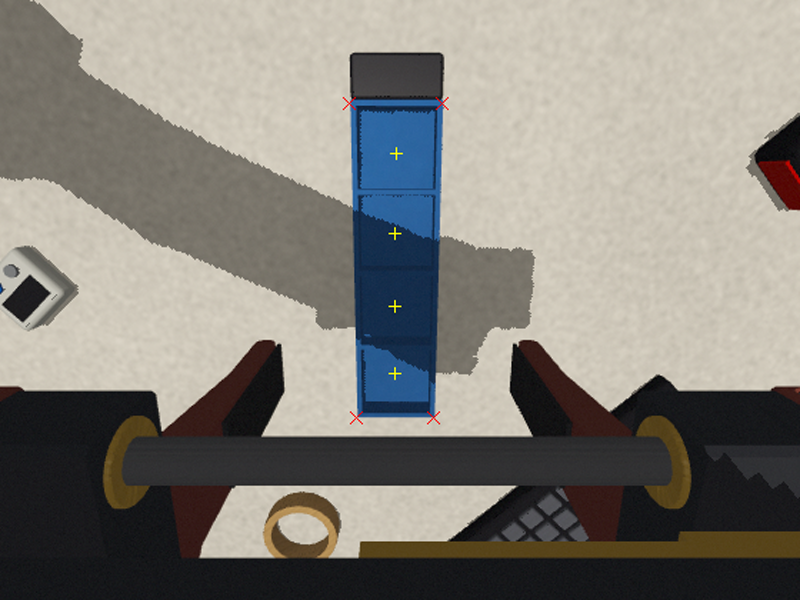

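The wrist view shows the tray corners and pocket marks falling within about 2 mm of the projected model: the far end is at (357–434,416) and the block junction at (351–441,104). Next I'll go to the rack, keeping the elbow neutral, and store hover joint angles for both places.

Run:
```python
from rob import *; import json
Z=.175
def tilt(): return np.degrees(np.arccos(-Ro.from_quat(status.get_orientation()).as_matrix()[2,2]))
def settle(P,q0,ys):
    q=np.array(q0,float)
    r.move_joints(q.tolist()); print("seed tool",np.round(status.get_tool_pos(),3),tilt().round(2))
    return {y:np.array(kinematics.solve_ik(loc(P,(0,y,0))*[1,1,0]+[0,0,Z],down(P[3]))).tolist() for y in ys}
ys=(.09,.03,-.03,-.09)
th=settle(TRAY,[-.42,.46,0,1.68,0,1.0016,.42],ys)
rh=settle(RACK,[.41,.46,0,1.68,0,1.0016,-1.06],ys)
json.dump([{str(k):v for k,v in d.items()} for d in(th,rh)],open("q.json","w"))
for d in(th,rh):
    for y in ys: print(y,np.round(d[y],2).tolist())
mid=(np.array(th[-.09])+rh[.09])/2; r.move_joints(mid.tolist()); print("mid",np.round(status.get_tool_pos(),3),tilt())
r.move_joints(rh[0.03]); print(np.round(status.get_tool_pos(),4),tilt(),status.get_time_s())
im,pj,Tc,K=wrist(); im=np.ascontiguousarray(im[:,:,::-1])
np.save("wp.npy",Tc)
for P in([.6474,-.2275,.078],[.5909,-.2389,.078],[.5283,-.2414,.078],[.471,-.2491,.078]): cv2.drawMarker(im,tuple(int(a) for a in pj(P)[0].round()),(255,255,0),0,8,1)
for y in ys: cv2.drawMarker(im,tuple(int(a) for a in pj(loc(RACK,(0,y,.078)))[0].round()),(255,0,255),1,8,1)
cv2.imwrite("pics/w2.png",cv2.resize(im,(800,600),interpolation=cv2.INTER_CUBIC))
```

```text
seed tool [0.584 0.208 0.158] 0.13
seed tool [ 0.548 -0.289  0.159] 0.05
0.09 [-0.6, 0.36, -0.03, 1.8, 0.01, 0.99, 0.2]
0.03 [-0.51, 0.39, -0.02, 1.75, 0.01, 1.0, 0.31]
-0.03 [-0.43, 0.43, -0.0, 1.69, 0.0, 1.02, 0.41]
-0.09 [-0.35, 0.48, 0.01, 1.61, -0.01, 1.05, 0.5]
0.09 [0.28, 0.56, -0.01, 1.48, 0.01, 1.11, -1.2]
0.03 [0.32, 0.47, -0.01, 1.63, 0.01, 1.05, -1.17]
-0.03 [0.36, 0.38, -0.01, 1.76, 0.01, 1.0, -1.13]
-0.09 [0.41, 0.3, -0.01, 1.88, 0.0, 0.96, -1.08]
mid [ 0.663 -0.027  0.175] 0.09544335343165426
[ 0.5879 -0.2368  0.1751] 0.055151504739677844 6.0667
```

View pics/w2.png

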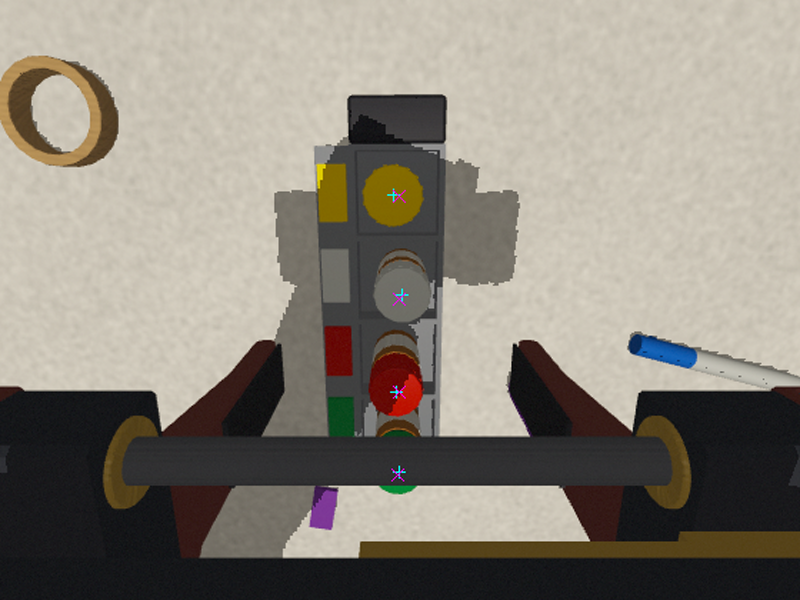

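The predicted marks sit on the cap centres to within about 2 mm: yellow (392,195), white (401,293), red (395,385). Now I'll move the yellow bottle with a force-checked set-down.

```bash
cat > job.py <<'E'
from rob import *; import json
TH,RH=json.load(open("q.json"))
CAP=dict(yellow=(.6474,-.2275),white=(.5909,-.2389),red=(.5283,-.2414),green=(.471,-.2491))
SLOT=dict(yellow=("0.09","-0.09"),white=("0.03","-0.03"),red=("-0.03","0.03"),green=("-0.09","0.09"))
ZG=.041; ZH=.175
fz=lambda:float(np.mean([status.get_ft_force()[2] for _ in range(4)]))
def move(c):
    s,d=SLOT[c]; xy=CAP[c]
    hand.gripper_to(.8); r.move_joints(RH[s]); r.move_linear([*xy,ZH],v=.1)
    r.move_linear([*xy,.09],v=.15); r.move_linear([*xy,ZG],v=.08)
    hand.gripper_to(0,15); w=status.get_width(); print(c,"width mm",round(w*88,1),"pad",np.round(status.get_finger_force(),1))
    if w*88<30 or w*88>40: print("bad grasp"); return False
    r.move_linear([*xy,.07],v=.05); r.move_linear([*xy,ZH],v=.12); print(" held",round(status.get_width()*88,1))
    r.move_joints(TH[d]); p=loc(TRAY,(0,float(d),0))[:2]
    r.move_linear([*p,.08],v=.12); r.move_linear([*p,ZG+.004],v=.06); r.sleep(.15); f0=fz(); z=ZG+.004
    while z>ZG-.004:
        z-=.001; r.move_linear([*p,z],v=.02); r.sleep(.05); f=fz()
        if f-f0>1.5: break
    print(" set at z",round(z,4),"df",round(f-f0,2))
    hand.gripper_to(.6); r.move_linear([*p,.08],v=.08); r.move_linear([*p,ZH],v=.2)
    print(" t",status.get_time_s()); return True
E
python3 - <<'E'
from job import *
move("yellow")
r.move_joints(TH["0.03"])
im,pj,Tc,K=wrist(); cv2.imwrite("pics/w3.png",im[:,:,::-1])
E
```

```text
yellow width mm 34.0 pad 15.0
 held 33.6
 set at z 0.04 df 7.16
 t 17.7333
```

View pics/w3.png

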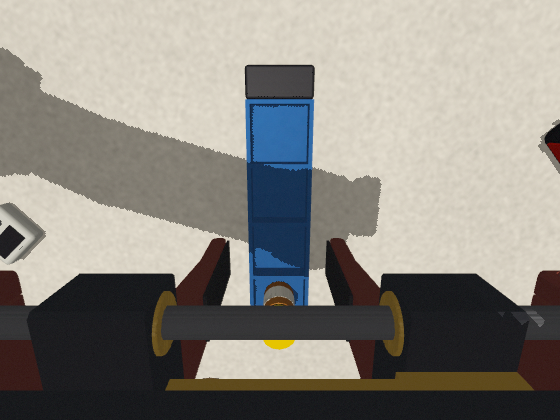

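The yellow bottle stands in the farthest pocket, foot at about (278,290), and it touched down at the expected height. On to the other three, with finer set-down steps.

```bash
sed -i 's/z-=.001;/z-=.0005;/' job.py
python3 - <<'E'
from job import *
all(move(c) for c in("white","red","green"))
r.move_joints([-1.195,0.411,-0.013,1.596,0.006,1.134,-0.082])
t=viewer.snapshot("top")[:,:,::-1]; s=viewer.snapshot("scene")[:,:,::-1]
a=cv2.resize(t[100:260,90:240],None,fx=2.6,fy=2.6,interpolation=cv2.INTER_CUBIC); b=cv2.resize(s[140:300,330:480],None,fx=2.6,fy=2.6,interpolation=cv2.INTER_CUBIC)
cv2.imwrite("pics/end.png",cv2.convertScaleAbs(np.hstack([a,b]),alpha=1.6)); print(status.get_time_s())
E
```

```text
white width mm 33.7 pad 15.0
 held 33.6
 set at z 0.0405 df 6.86
 t 32.7083
red width mm 33.8 pad 15.0
 held 34.2
 set at z 0.0405 df 7.01
 t 47.1083
green width mm 33.9 pad 15.0
 held 34.0
 set at z 0.0405 df 5.26
 t 61.8167
63.2417
```

View pics/end.png

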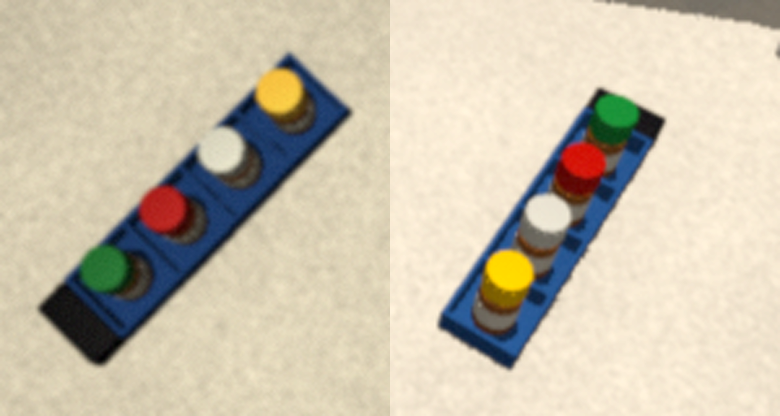

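All four bottles stand upright in their pockets. From the black end the order is green (105,268), red (163,208), white (221,150), yellow (280,90), which is the reverse of the rack.

```bash
python3 -c "
from plant import order; print(order.finish_job())"
```

```text
the job is handed in; nothing more can be done
None
```

The job is handed in: all four bottles stand upright in the tray in reverse order, with yellow farthest from the black end block, then white, red and green, about 63 s into the 112 s limit.

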